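# Dock a reagent cartridge under the leaf spring

### The job

One of the two grey docking cradles on the bench still has its white reagent cartridge waiting in front of the leaf spring. With closed fingertips press that cartridge down hard by its low grooved deck against the sprung bed, slide it along the cradle under the leaf spring until it is fully home against the end stop, then let it go so the spring holds it. Only press and push it, never lift it or ram it against the spring, and leave the already loaded cradle and everything else on the bench alone.

Things in the scene. Friction and masses are not known exactly. Their poses are not given: they have to be found in the camera images.
- cradle: The docking cradle to be loaded: fixed grey tray 214 x 96 mm on the bench, turned up to 0.3 rad. Origin: centre of its underside; +x is the sliding direction, end stop at x = 95 mm. Side walls 68 mm apart, tops 28 mm above the bench; between them the sprung steel bed, top 22 mm above the bench when up, 14 mm pressed down. A bridge bar at x = 83 to 103 mm, 48 mm high, carries the leaf spring.
- cartridge: Loose white cartridge, 110 mm long (x, along the cradle's x), 64 wide, 0.16 kg, flat on the bed. Origin: centre of its underside; at cradle x = -46 to -22 mm at the start, 40 mm when home. Rear (x = -55 to -10 mm): low deck with grooved grey pad, 10 mm above the underside; press here. Front (x = -10 to 55 mm): body 20 mm thick; fingertips on the deck push its upright 10 mm step at x = -10 mm.
- press_deck (a point): Middle of the top of the cartridge's low deck, 22.5 mm behind the step.
- cartridge_nose (a point): Middle of the cartridge's front end face, 10 mm above its underside; when home it touches the end stop.
- leaf_edge (a point): Upturned free edge of the leaf spring, facing the waiting cartridge, 37 mm above the bench: a steel strip 46 mm wide, 42 mm long, hung under the bridge. Its underside dips to a crease 6 mm beyond this edge, 33 mm above the bench. The cartridge's front top is 42 mm high with the bed up and butts against this edge; with the bed fully down it is 34 mm high and slips under. Press at least 6 mm down.
- stop_face (a point): Middle of the end stop's face, at cradle x = 95 mm, 24 mm above the bench.
- bed (a joint): How far the sprung bed is pressed down, m: 0 up, 0.008 fully down. Starts to move at about 4 N and bottoms at about 10 N of push from above; springs back up when let go. With the cartridge under the leaf it rests at about 0.0065.
- leaf (a joint): How far the leaf spring is bent up, rad: 0 at rest, about 0.03 to 0.09 with the cartridge under it. About 2 N lifts its crease, and about 2.4 N more for each mm.
- full_cradle: The second, identical cradle, same origin and axes, its cartridge already home under its leaf spring; fixed, not to be touched. Either cradle may stand on the robot's left or right.
- jar: Bystander: small capped jar, 38 mm across, 62 mm high, between the cradles. Origin: centre of its underside.
- vial: Bystander: amber vial with black cap, 23 mm across, 46 mm high, between the cradles. Origin: centre of its underside.
- marker: Bystander: marker pen lying on the bench, 130 x 17 x 15 mm, long axis y, beyond the vial. Origin: centre of its underside.
- tip_box: Bystander: box of pipette tips, 85 x 120 x 71 mm, left of the cradles. Origin: centre of its underside.
- beaker: Bystander: glass beaker, 68 mm across, 80 mm high, left of the cradles. Origin: centre of its underside.
- dish: Bystander: flat clear dish, 88 mm across, 15 mm high, right of the cradles. Origin: centre of its underside.
- tube_rack: Bystander: blue tube rack, 70 x 160 x 51 mm, right of the cradles. Origin: centre of its underside.
There are look-alikes about, which are no part of the job. Leave any orange look-alike of the cartridge alone.

How it is judged:
By the outcome, as a careful person would: the job done as asked, in the order asked, and still so for the second after the job is handed in, with the robot touching nothing.
It also fails if it takes over 48 s, if anything falls off the work surface, if the arm or the gripper's body presses on something with over 40 N, if the wrist force passes 120 N, or if a joint passes its speed limit or range.

### The arm

A 7-joint arm with a two-finger parallel gripper is mounted at the origin on the work surface. World frame = base frame: x ahead of the robot, y to its left, z up, the work surface at z = 0. Lengths are in m, angles in rad, forces in N, time in s.
With the tool pointing down it reaches from about 0.4 to 0.875 m from the base axis. Payload 19.3 kg.
Tool frame: the origin (TCP) lies at the very end of the fingers, on their centre line; the grasp point (between the pads) lies 19 mm behind it; z points along the fingers, y is the line along which they close (so a half turn about z gives the same grasp; the last joint's range is limited). The gripper opens to 85 mm and grips with 20 to 120 N. Pads are 22 mm wide; open, the fingers measure 114 mm over their backs; the gripper's body (76 mm by 85 mm) begins 54 mm behind the grasp point. The pads swing forward as they close: fully open they stand 13 mm farther back than shut.
Start: joints at [-1.35, 0.521, -0.036, 1.599, 0.021, 1.021, -0.113], TCP at [0.179, 0.599, 0.231] pointing down, gripper open.
Joint ranges: [-2.91, 2.91], [-0.3, 2.13], [-1.5, 1.42], [0.17, 2.43], [-1.26, 4.41], [0.16, 1.93], [-2.52, 2.52]. Speed limits (rad/s): [1.89, 1.89, 2.39, 2.39, 3.01, 3.01, 3.01].

### API

Orientations are given as [roll, pitch, yaw] about the fixed x, y, z axes, in that order (R = Rz(yaw) Ry(pitch) Rx(roll)).
In Python, from workcell import bot gives the robot as it stands.
- The arm moves only by the tool servo_tool, never from a script. Its argument "plan" is a list of rows, each a list of 7 numbers: the finger opening in cm, from 0 to 8.54, then the shift along the tool's x, y, z in cm, then the turn, a rotation vector about the tool's x, y, z in degrees. In form: [[fingers, x, y, z, wx, wy, wz], ...]. A call has 1 to 10 rows; each row is the pose to reach, as a shift and turn from the pose commanded when the call began, along the tool's axes at that moment; what a row does not reach only later rows make up. A row lasts 1/10 s, in which the tool goes at most 50 mm and 8.59 degrees, less where a joint would pass 70% of its speed; a pose out of reach is approached as far as the arm can. A call with a gripper value outside its range is refused whole. The fingers move at their own pace and stop on an object; "force" is the grip in N (left out, the last holds). Time passes only in rows, so rows that repeat a pose let the fingers close. It gives the time, the measured TCP pose, the force, the opening and the grip force at its end, in the units of the state.
- bot.observe(): the state, without advancing time (a new reading comes with each control period).
- bot.grab_frame(name): name is "scene" or "top" or "wrist"; returns a dict with "frame" (480x640x3 uint8, blue, green, red), "mtx" (3x3 intrinsics, pixels), "R" (3x3) and "t" (3): a world point X has camera coordinates R X + t; the wrist camera has in their place "T_tool_cam" (4x4, takes a point from camera to tool coordinates, whose origin is the TCP and whose axes are the flange's). Camera axes: x right, y down, z forward; pixel columns grow to the right and rows downward; lengths in m; the calibration is good to about 2 mm. The wrist camera is an equidistant fisheye: a pixel r from the principal point sees the ray r / f radians off the axis. A picture is of the moment at which its call begins: read the wrist's pose just before it. There is no depth.
- bot.job_done(): hands the job in; it is judged then, once.
The state is a dict: "clock": time; "qpos": joint angles; "qd": joint speeds; "joint_efforts": joint torques, N m; "position": TCP position; "tool_rot": TCP orientation; "force": force on the tool from outside, world axes, zero at the start; "moment": the same for the moment, N m; "grip_width": finger opening in m; "finger_force": force on a finger pad.
Only numpy, scipy, OpenCV 4.12 (cv2) and the standard library are available. Lean on these libraries where they do the work, as an engineer would, in place of code of your own. Each camera call takes 0.05 s, during which the arm holds its last target. There are 200 camera calls.

## Working session

There is one attempt and no reset: what is moved stays moved. The work goes in short steps, Python scripts to look and compute and a tool call to move; the robot and the scene stay as the last step left them, time stands still between calls to the robot, and variables do not carry over. Pictures are saved under pics/ and viewed, at most 10 in all, crops included, and the job is handed in when it is done.

Besides the shell and the picture viewer there is one more tool, called after "Request:" in YAML: its name, and indented under it one key for each argument. servo_tool: Moves the arm, as the interface text tells. Its arguments: {"type":"object","properties":{"plan":{"type":"array","items":{"type":"array","items":{"type":"number"}}},"force":{"type":"number"}},"required":["plan"]}

```bash
mkdir -p pics
python3 - <<'E'
from workcell import bot
import cv2,numpy as np
s=bot.observe();print(s)
for n in("top","scene"):
    g=bot.grab_frame(n);cv2.imwrite(f"pics/{n}0.png",g["frame"])
    np.savez(f"{n}.npz",**{k:g[k] for k in("mtx","R","t","frame")});print(n,g["mtx"],g["R"],g["t"])
E
```

```text
{'clock': 0.0, 'qpos': array([-1.35020702,  0.52206101, -0.03634025,  1.59998872,  0.02118715,
        1.02107659, -0.11276683]), 'qd': array([-7.23416852e-04,  1.87056292e-04,  3.40056168e-04, -5.10296826e-04,
        4.94776720e-04,  1.67371893e-05, -7.36204418e-04]), 'joint_efforts': array([-1.08908305e-03, -9.27113986e+01,  1.97943918e+00, -3.69945252e+01,
        1.78840093e-02,  8.01355432e-03,  1.96001167e-05]), 'position': array([0.17912263, 0.59844031, 0.2307032 ]), 'tool_rot': array([-3.14044511e+00,  6.34054945e-05,  2.85083066e+00]), 'force': array([-0.00435779,  1.06406172, -0.16874862]), 'moment': array([-0.04479608, -0.0483783 , -0.01355541]), 'finger_force': 0.0, 'grip_width': 0.08579766515723038}
top [[472.56214713   0.         322.73118165]
 [  0.         472.56214713 236.82846104]
 [  0.           0.           1.        ]] [[ 0.01595036 -0.99985282 -0.00631841]
 [-0.99036778 -0.01492917 -0.13765455]
 [ 0.13753996  0.00845319 -0.99046015]] [-0.02197961  0.58522739  0.91370263]
scene [[488.48020011   0.         310.2025323 ]
 [  0.         488.48020011 234.98333469]
 [  0.           0.           1.        ]] [[-0.71844244  0.69556867  0.00496819]
 [ 0.40851273  0.42770605 -0.80634043]
 [-0.56299007 -0.57727962 -0.59143083]] [ 0.42051467 -0.18376158  1.48423   ]
```

View pics/top0.png

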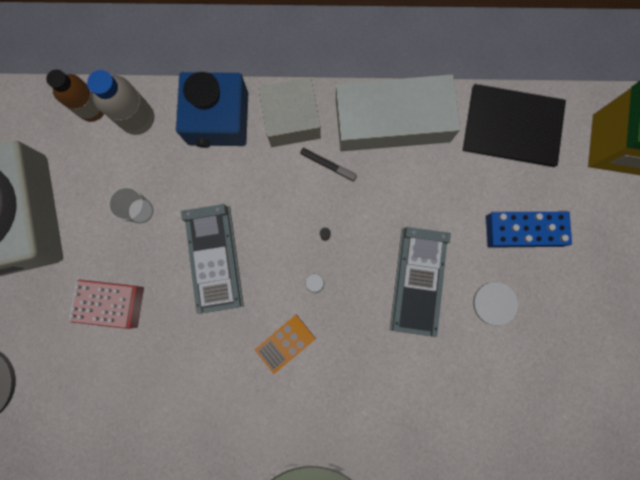

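View pics/scene0.png

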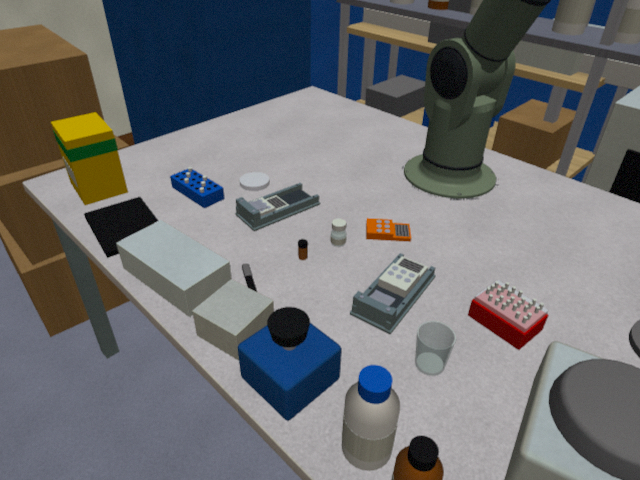

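The left cradle (px ~212,260 in the top view) has its cartridge still waiting, with the bridge at the far end (207,212). The right cradle (422,280) is loaded, and the orange look-alike is at (286,344). I'll zoom in on the left cradle.

Run:
```python
import cv2,numpy as np
f=np.load("top.npz")["frame"][195:325,165:265]
cv2.imwrite("pics/crop.png",cv2.resize(np.clip(f*1.5,0,255).astype(np.uint8),None,fx=4.5,fy=4.5,interpolation=cv2.INTER_CUBIC))
```

```text
(no output)
```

View pics/crop.png

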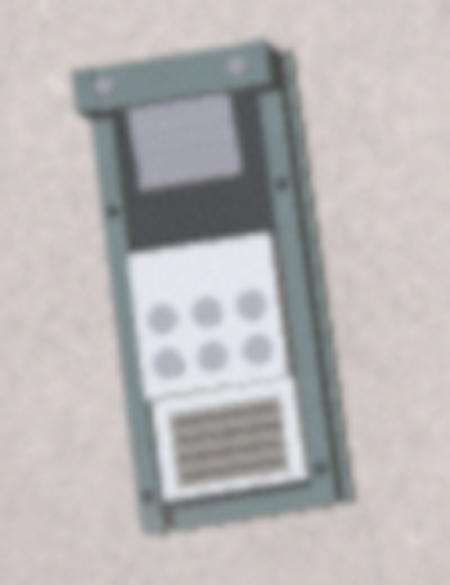

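The crop shows the bridge corners at about (73,72) and (268,42), and the leaf edge from (138,188) to (242,172). The body front runs from (127,253) to (270,233), and the deck rear from (163,500) to (308,480).

```bash
cat > h.py <<'E'
import numpy as np
def cast(c,px,z):
    R,t=c["R"],c["t"]; d=R.T@np.linalg.inv(c["mtx"])@[px[0],px[1],1]; o=-R.T@t
    return o+d*(z-o[2])/d[2]
E
python3 - <<'E'
from h import *
c=np.load("top.npz"); P=lambda u,v,z:cast(c,(u/4.5+165,v/4.5+195),z)
n={"br":[(73,72,.048),(268,42,.048),(273,85,.048),(83,118,.048)],"leaf":[(138,188,.037),(242,172,.037)],
"front":[(127,253,.042),(270,233,.042)],"step":[(147,400,.042),(290,378,.042)],"rear":[(163,500,.032),(308,480,.032)]}
m={}
for k,v in n.items():
    a=np.array([P(*x) for x in v]);m[k]=a.mean(0);d=a[0]-a[1]
    print(k,m[k].round(4),"len",np.linalg.norm(d).round(4),"yaw",np.arctan2(-d[0],d[1]).round(3))
for a,b in(("rear","front"),("leaf","br"),("rear","br"),("front","br")):
    d=m[b]-m[a];print(a,b,np.hypot(*d[:2]).round(4),np.arctan2(d[1],d[0]).round(3))
E
```

```text
br [0.6302 0.2282 0.048 ] len 0.0884 yaw 0.171
leaf [0.5862 0.2217 0.037 ] len 0.0473 yaw 0.17
front [0.5571 0.2152 0.042 ] len 0.0643 yaw 0.155
step [0.4923 0.2031 0.042 ] len 0.0638 yaw 0.168
rear [0.4481 0.1958 0.032 ] len 0.0649 yaw 0.152
rear front 0.1108 0.176
leaf br 0.0445 0.147
rear br 0.185 0.176
front br 0.0743 0.176
```

Request:
servo_tool:
  plan:
    - [0,-2,-1.5,0,0,0,-2]
    - [0,-6,-4.5,0,0,0,-6]
    - [0,-10.5,-7.8,0,0,0,-10]
    - [0,-15,-11.1,0,0,0,-14]
    - [0,-19.5,-14.5,0,0,0,-18]
    - [0,-24,-17.8,0,0,0,-21]
    - [0,-28.5,-21.1,0,0,0,-24]
    - [0,-33,-24.5,0,0,0,-26.5]
    - [0,-37,-27.5,0,0,0,-26.5]
    - [0,-39.9,-29.6,0,0,0,-26.5]
  force: 40

```text
clock: 1.1
position: [0.4643, 0.2162, 0.2313]
tool_rot: [-3.142, -0.0, -2.97]
force: [0.7, 1.7, -1.0]
grip_width: 0.0
finger_force: 0.0
```

Request:
servo_tool:
  plan:
    - [0,0,0,2,0,0,0]
    - [0,0,0,6,0,0,0]
    - [0,0,0,9,0,0,0]
    - [0,0,0,10,0,0,0]
    - [0,0,0,10,0,0,0]
    - [0,0,0,10,0,0,0]

```text
clock: 1.7
position: [0.464, 0.2185, 0.1324]
tool_rot: [3.141, 0.001, -2.97]
force: [0.1, 0.4, 0.5]
grip_width: -0.0004
finger_force: 0.0
```

Run:
```python
from workcell import bot
import cv2,numpy as np
s=bot.observe();print(s["clock"],s["position"],s["tool_rot"],s["force"],s["grip_width"])
g=bot.grab_frame("wrist");cv2.imwrite("pics/w1.png",g["frame"]);print(g["mtx"],g["T_tool_cam"])
np.savez("wrist.npz",pos=s["position"],rot=s["tool_rot"],**{k:g[k] for k in("mtx","T_tool_cam","frame")})
```

```text
1.7 [0.46395481 0.21849591 0.13235316] [ 3.14130726e+00  9.51800774e-04 -2.96987152e+00] [0.05791748 0.36149205 0.45752023] -0.0003746646787951023
[[371.64829954   0.         327.12961946]
 [  0.         371.64829954 235.09079465]
 [  0.           0.           1.        ]] [[-8.59625699e-04 -9.53316400e-01 -3.01972022e-01  7.72948191e-02]
 [ 9.99999059e-01 -4.96527466e-04 -1.27918180e-03  2.92405256e-04]
 [ 1.06952758e-03 -3.01972837e-01  9.53315930e-01 -1.41253512e-01]
 [ 0.00000000e+00  0.00000000e+00  0.00000000e+00  1.00000000e+00]]
```

View pics/w1.png

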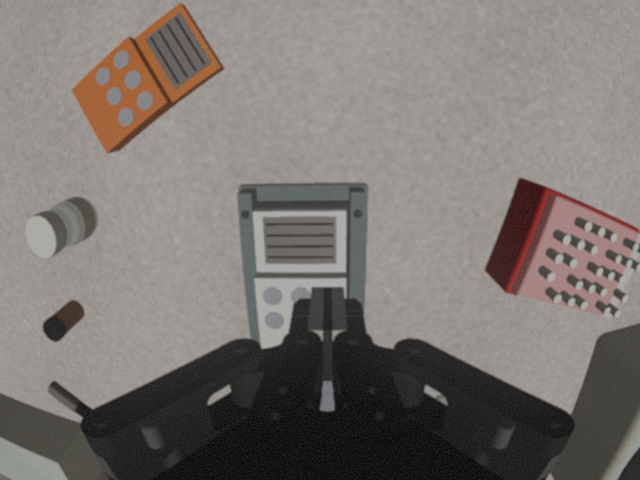

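The wrist view shows the deck between rows 209 and 272 and columns 254 and 347. The step is at about row 276, and the closed fingers are at about (327,300).

```bash
cat >> h.py <<'E'
from scipy.spatial.transform import Rotation as Ro
def wcast(w,px,z):
    K=w["mtx"];v=np.array([(px[0]-K[0,2]),(px[1]-K[1,2])])/K[0,0];r=np.hypot(*v)
    d=np.array([*(v/r*np.sin(r)),np.cos(r)]);T=w["T_tool_cam"];A=Ro.from_euler("xyz",w["rot"]).as_matrix()
    o=A@T[:3,3]+w["pos"];d=A@T[:3,:3]@d
    return o+d*(z-o[2])/d[2]
E
python3 - <<'E'
from h import *
w=np.load("wrist.npz")
m={}
for k,a,b,z in(("rear",(254,209),(347,208),.032),("step",(256,276.5),(347.5,276.5),.042),("wallrear",(240,186),(367,185),.028),("padc",(265,240),(335.5,240),.032)):
    a,b=wcast(w,a,z),wcast(w,b,z);d=b-a;m[k]=(a+b)/2;print(k,m[k].round(4),np.linalg.norm(d).round(4),np.arctan2(-d[0],d[1]).round(4))
for s in("rear","wallrear"):
    d=m["step"]-m[s];print(np.hypot(*d[:2]),np.arctan2(d[1],d[0]))
A=Ro.from_euler("xyz",w["rot"]).as_matrix()
u=np.array([np.cos(.17),np.sin(.17),0]);print("toolshift cm",100*A.T@(m["step"]-.016*u-w["pos"]))
E
```

```text
rear [0.4479 0.1973 0.032 ] 0.0628 0.1785
step [0.4925 0.2056 0.042 ] 0.0629 0.1768
wallrear [0.4327 0.1965 0.028 ] 0.0861 0.1732
padc [0.47   0.2006 0.032 ] 0.0487 0.1718
0.04536828607706153 0.18259648445964435
0.06052752556367119 0.14985925440136671
toolshift cm [-0.98381346 -1.76003264  9.03575485]
```

Request:
servo_tool:
  plan:
    - [0,-1,-1.8,2,0,0,0]
    - [0,-1,-1.8,5,0,0,0]
    - [0,-1,-1.8,7.5,0,0,0]
    - [0,-1,-1.8,8.7,0,0,0]
    - [0,-1,-1.8,9.2,0,0,0]
    - [0,-1,-1.8,9.2,0,0,0]
    - [0,-1,-1.8,9.2,0,0,0]

```text
clock: 2.45
position: [0.477, 0.2025, 0.0404]
tool_rot: [3.141, 0.001, -2.97]
force: [0.8, -0.4, -0.1]
grip_width: -0.0001
finger_force: 0.0
```

Request:
servo_tool:
  plan:
    - [0,0,0,0.3,0,0,0]
    - [0,0,0,0.5,0,0,0]
    - [0,0,0,0.7,0,0,0]
    - [0,0,0,0.9,0,0,0]
    - [0,0,0,1.0,0,0,0]
    - [0,0,0,1.1,0,0,0]
    - [0,0,0,1.1,0,0,0]
    - [0,0,0,1.1,0,0,0]

```text
clock: 3.25
position: [0.4765, 0.2022, 0.0284]
tool_rot: [3.142, 0.0, -2.97]
force: [0.2, 0.8, 4.9]
grip_width: 0.0003
finger_force: 2.6
```

Request:
servo_tool:
  plan:
    - [0,0,0,0.1,0,0,0]
    - [0,0,0,0.2,0,0,0]
    - [0,0,0,0.3,0,0,0]
    - [0,0,0,0.4,0,0,0]
    - [0,0,0,0.5,0,0,0]
    - [0,0,0,0.6,0,0,0]
    - [0,0,0,0.7,0,0,0]
    - [0,0,0,0.7,0,0,0]
    - [0,0,0,0.7,0,0,0]

```text
clock: 4.15
position: [0.4765, 0.2023, 0.023]
tool_rot: [3.141, 0.001, -2.97]
force: [-12.7, -4.1, 50.4]
grip_width: 0.0005
finger_force: 25.3
```

Request:
servo_tool:
  plan:
    - [0,0,0,-0.1,0,0,0]
    - [0,0,0,-0.1,0,0,0]
    - [0,0,0,-0.1,0,0,0]

```text
clock: 4.45
position: [0.4765, 0.2023, 0.0234]
tool_rot: [3.141, 0.001, -2.97]
force: [-7.9, -1.6, 33.4]
grip_width: 0.0003
finger_force: 16.6
```

Request:
servo_tool:
  plan:
    - [0,-0.2,0,0,0,0,0]
    - [0,-0.4,0,0,0,0,0]
    - [0,-0.6,0,0,0,0,0]
    - [0,-0.8,0,0,0,0,0]
    - [0,-1.0,0,0,0,0,0]
    - [0,-1.2,0,0,0,0,0]
    - [0,-1.4,0,0,0,0,0]
    - [0,-1.6,0,0,0,0,0]
    - [0,-1.8,0,0,0,0,0]
    - [0,-2.0,0,0,0,0,0]

```text
clock: 5.45
position: [0.4959, 0.2058, 0.0236]
tool_rot: [3.141, -0.0, -2.97]
force: [-11.0, -1.9, 37.0]
grip_width: 0.0002
finger_force: 18.8
```

Run:
```python
from workcell import bot
import cv2
a=bot.grab_frame("wrist")["frame"][150:400,180:480]
t=bot.grab_frame("top")["frame"][195:325,165:265]
a=cv2.resize(a,(600,500));t=cv2.resize(t,(200,260))
import numpy as np
o=np.zeros((500,800,3),np.uint8);o[:,:600]=a;o[:260,600:]=t
cv2.imwrite("pics/c2.png",np.clip(o*1.4,0,255).astype(np.uint8))
```

```text
(no output)
```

View pics/c2.png

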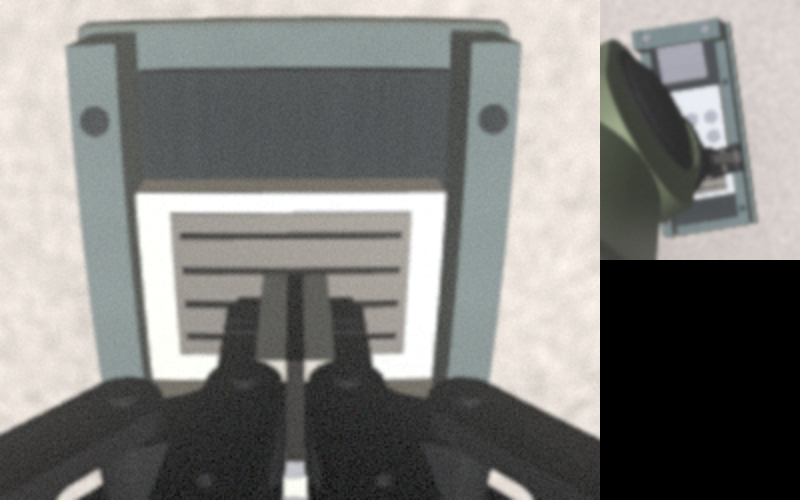

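The cartridge has slid along with the fingers: the deck's rear edge is well ahead of the tray's rear and lies square, and the fingers are centred on the pad. I'll carry on.

Request:
servo_tool:
  plan:
    - [0,-0.2,0,0,0,0,0]
    - [0,-0.4,0,0,0,0,0]
    - [0,-0.6,0,0,0,0,0]
    - [0,-0.8,0,0,0,0,0]
    - [0,-1.0,0,0,0,0,0]
    - [0,-1.2,0,0,0,0,0]
    - [0,-1.4,0,0,0,0,0]
    - [0,-1.6,0,0,0,0,0]
    - [0,-1.8,0,0,0,0,0]
    - [0,-2.0,0,0,0,0,0]

```text
clock: 6.55
position: [0.5152, 0.2092, 0.0237]
tool_rot: [3.141, -0.001, -2.97]
force: [-13.9, -3.1, 40.7]
grip_width: 0.0002
finger_force: 20.4
```

Request:
servo_tool:
  plan:
    - [0,-0.2,0,0,0,0,0]
    - [0,-0.4,0,0,0,0,0]
    - [0,-0.6,0,0,0,0,0]
    - [0,-0.8,0,0,0,0,0]
    - [0,-1.0,0,0,0,0,0]
    - [0,-1.2,0,0,0,0,0]
    - [0,-1.4,0,0,0,0,0]
    - [0,-1.6,0,0,0,0,0]

```text
clock: 7.35
position: [0.5312, 0.212, 0.0238]
tool_rot: [3.141, -0.0, -2.97]
force: [-12.1, -2.0, 39.4]
grip_width: -0.0002
finger_force: 19.8
```

Request:
servo_tool:
  plan:
    - [0,-0.2,0,0,0,0,0]
    - [0,-0.4,0,0,0,0,0]
    - [0,-0.6,0,0,0,0,0]
    - [0,-0.8,0,0,0,0,0]
    - [0,-1.0,0,0,0,0,0]
    - [0,-1.2,0,0,0,0,0]
    - [0,-1.4,0,0,0,0,0]
    - [0,-1.6,0,0,0,0,0]
    - [0,-1.8,0,0,0,0,0]

```text
clock: 8.25
position: [0.5491, 0.2152, 0.0238]
tool_rot: [3.141, -0.0, -2.97]
force: [-12.6, -1.9, 36.0]
grip_width: -0.0001
finger_force: 18.5
```

Request:
servo_tool:
  plan:
    - [0,-0.1,0,0,0,0,0]
    - [0,-0.2,0,0,0,0,0]
    - [0,-0.3,0,0,0,0,0]
    - [0,-0.3,0,0,0,0,0]

```text
clock: 8.65
position: [0.5521, 0.2157, 0.0238]
tool_rot: [3.141, 0.0, -2.97]
force: [-10.0, -1.8, 35.9]
grip_width: -0.0004
finger_force: 17.9
```

Request:
servo_tool:
  plan:
    - [0,-0.1,0,0,0,0,0]
    - [0,-0.2,0,0,0,0,0]
    - [0,-0.3,0,0,0,0,0]
    - [0,-0.3,0,0,0,0,0]

```text
clock: 9.05
position: [0.5535, 0.2159, 0.0237]
tool_rot: [-3.142, -0.003, -2.97]
force: [-21.7, -4.3, 45.2]
grip_width: -0.0
finger_force: 22.7
```

Run:
```python
from workcell import bot
import cv2,numpy as np
s=bot.observe()
g=bot.grab_frame("wrist");a=g["frame"][150:400,180:480]
np.savez("wrist2.npz",pos=s["position"],rot=s["tool_rot"],**{k:g[k] for k in("mtx","T_tool_cam","frame")})
cv2.imwrite("pics/c3.png",np.clip(cv2.resize(a,(600,500))*1.4,0,255).astype(np.uint8))
```

```text
(no output)
```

View pics/c3.png

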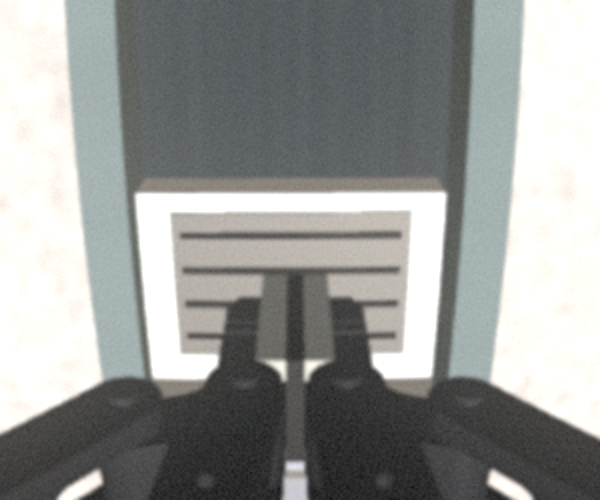

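Request:
servo_tool:
  plan:
    - [0,-0.1,0,0,0,0,0]
    - [0,-0.2,0,0,0,0,0]
    - [0,-0.2,0,0,0,0,0]
    - [0,-0.2,0,0,0,0,0]

```text
clock: 9.5
position: [0.5572, 0.2166, 0.0238]
tool_rot: [3.141, 0.0, -2.97]
force: [-9.7, -0.8, 33.7]
grip_width: -0.0003
finger_force: 16.9
```

```bash
cat > rear.py <<'E'
from h import *
import cv2,sys
def rear(w):
    g=cv2.cvtColor(w["frame"],cv2.COLOR_BGR2GRAY)[200:300,252:260].mean(1)
    r=200+np.argmax(np.diff(g))+.5
    return r,wcast(w,(256,r),float(w["pos"][2]))
E
python3 - <<'E'
from rear import *
from workcell import bot
u=np.array([np.cos(.172),np.sin(.172),0])
w=np.load("wrist2.npz");r,p=rear(w);print(r,p,p@u)
s=bot.observe();g=bot.grab_frame("wrist");w=dict(pos=s["position"],rot=s["tool_rot"],**g);r,p=rear(w);print(r,p,p@u)
cv2.imwrite("pics/c4.png",np.clip(cv2.resize(g["frame"][150:400,180:480],(600,500))*1.4,0,255).astype(np.uint8))
E
```

```text
246.5 [0.53119564 0.18267971 0.02374327] 0.5546237576716155
237.5 [0.53102897 0.18294139 0.02380558] 0.5545043394091893
```

View pics/c4.png

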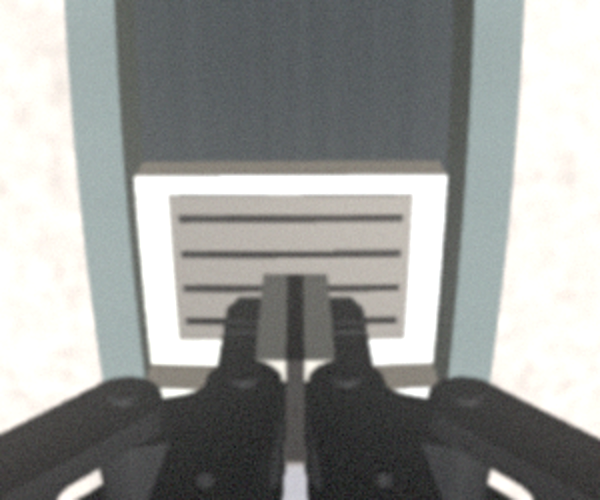

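The cartridge's rear edge didn't move while the fingers slipped forward on the deck, so it's against the stop. I'll nudge the step once to be sure, then release straight up.

Request:
servo_tool:
  plan:
    - [0,-0.1,0,0,0,0,0]
    - [0,-0.2,0,0,0,0,0]
    - [0,-0.2,0,0,0,0,0]

```text
clock: 9.85
position: [0.559, 0.2169, 0.0238]
tool_rot: [3.141, -0.0, -2.97]
force: [-11.2, -1.8, 35.0]
grip_width: -0.0
finger_force: 17.4
```

Request:
servo_tool:
  plan:
    - [0,-0.1,0,0,0,0,0]
    - [0,-0.2,0,0,0,0,0]
    - [0,-0.2,0,0,0,0,0]

```text
clock: 10.15
position: [0.5602, 0.2171, 0.0238]
tool_rot: [3.141, -0.001, -2.97]
force: [-16.0, -3.1, 39.5]
grip_width: -0.0001
finger_force: 22.1
```

Run:
```python
from rear import *
from workcell import bot
u=np.array([np.cos(.172),np.sin(.172),0])
s=bot.observe();g=bot.grab_frame("wrist");w=dict(pos=s["position"],rot=s["tool_rot"],**g);r,p=rear(w);print(r,p,p@u)
```

```text
230.5 [0.5311404  0.18312832 0.02375178] 0.5546461152936811
```

Home is confirmed: the rear edge is unchanged while the push force rises. Lifting straight up.

Request:
servo_tool:
  plan:
    - [0,0,0,-0.1,0,0,0]
    - [0,0,0,-0.2,0,0,0]
    - [0,0,0,-0.4,0,0,0]
    - [0,0,0,-0.7,0,0,0]
    - [0,0,0,-1.2,0,0,0]
    - [0,0,0,-2.5,0,0,0]
    - [0,0,0,-5,0,0,0]
    - [0,0,0,-9,0,0,0]
    - [0,0,0,-12,0,0,0]
    - [0,0,0,-12,0,0,0]

```text
clock: 11.2
position: [0.5636, 0.2177, 0.1476]
tool_rot: [3.14, 0.008, -2.97]
force: [0.4, 0.6, -0.2]
grip_width: -0.0
finger_force: 0.0
```

Request:
servo_tool:
  plan:
    - [0,2,3,0,0,0,0]
    - [0,5,7,0,0,0,0]
    - [0,8,11,0,0,0,0]
    - [0,11,15,0,0,0,0]
    - [0,14,19,0,0,0,0]
    - [0,14,19,0,0,0,0]
    - [0,14,19,0,0,0,0]

```text
clock: 11.9
position: [0.3903, 0.3811, 0.1427]
tool_rot: [3.141, 0.001, -2.967]
force: [0.4, -0.3, -0.1]
grip_width: -0.0001
finger_force: 0.0
```

Run:
```python
from workcell import bot
import cv2,numpy as np
f=bot.grab_frame("top")["frame"];print(bot.observe()["position"])
a=f[195:345,165:265];b=f[215:345,380:480]
o=np.zeros((600,800,3),np.uint8);o[:,:400]=cv2.resize(a,(400,600),interpolation=2);o[:520,400:]=cv2.resize(b,(400,520),interpolation=2)
cv2.imwrite("pics/end.png",np.clip(o*1.4,0,255).astype(np.uint8))
```

```text
[0.39128048 0.37997071 0.14261664]
```

View pics/end.png

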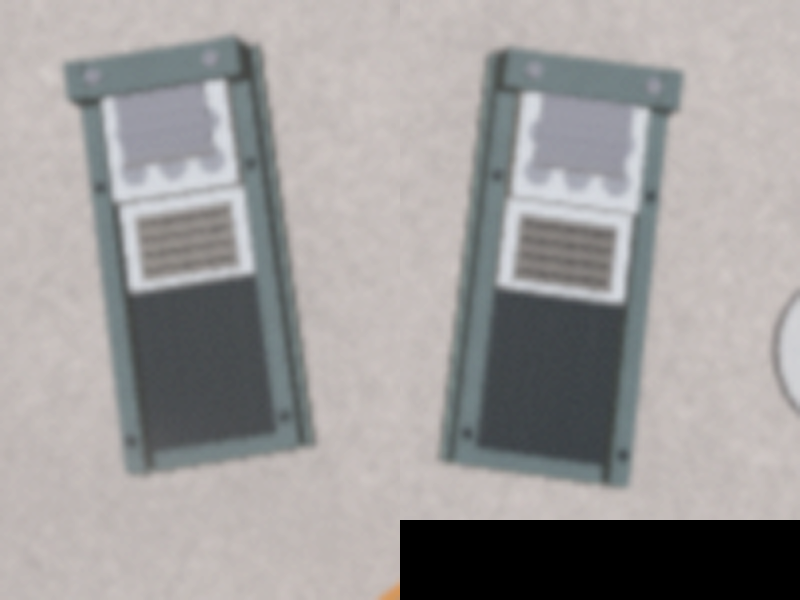

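The left cradle now matches the loaded right one: the cartridge is under the leaf, and its body rear is at about (178,195), compared with (575,205) on the right. I'll hand it in.

```bash
python3 -c "
from workcell import bot
print(bot.job_done())"
```

```text
the job is handed in; nothing more can be done
None
```

The cartridge in the left cradle is fully home against the end stop, held under the leaf spring and released; the job was handed in at about 12 s, and no verdict came back.

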